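Load the colony counter

ROBOT

A 6-joint arm with a two-finger parallel gripper is mounted at the origin on a cart in front of the work surface, level with it; the furniture and walls round the work are solid. World frame = base frame: x ahead of the robot, y to its left, z up, the work surface at z = 0. Lengths are in m, angles in rad, forces in N, time in s.
With the tool pointing down it reaches from about 0.35 to 0.975 m from the base axis. Payload 4.9 kg.
Tool frame: the origin (TCP) lies on the mounting face of the last link; the fingertips stand 173 mm ahead of it and the grasp point (between the pads) lies 155 mm ahead of it; z points along the fingers, y is the direction in which the jaws open and shut (so a half turn about z gives the same grasp; the last joint's range is limited). The gripper opens to 85 mm and grips with 20 to 120 N. Pads are 22 mm wide; open, the fingers measure 114 mm over their backs; the gripper's body (76 mm by 85 mm) begins 54 mm behind the grasp point. The pads swing forward as they close: fully open they stand 13 mm farther back than shut.
Start: joints at [-1.245, 0.053, 1.613, -0, 1.476, -0.119], TCP at [0.269, -0.564, 0.405] pointing down, gripper open.
Joint ranges: [-3.01, 3.01], [-1.01, 2.22], [0.06, 2.58], [-1.02, 4.17], [0.09, 2.62], [-3.14, 3.14]. Speed limits (rad/s): [2.57, 2.57, 3.14, 3.14, 3.14, 3.14].

INTERFACE

Orientations are given as a unit quaternion [w, x, y, z].
In Python, from plant import manip gives the robot as it stands.
- The arm moves only by the tool play_rows, never from a script. Its argument "increments" is a list of rows, each an object with "offset": the shift along the tool's x, y, z in mm, a list of three; "twist": the turn about the tool's z in rad; "grip": the opening, from 0 (shut) to 1 (fully open). In form: [{"offset": [dx, dy, dz], "twist": twist, "grip": grip}, ...]. A call has 1 to 5 rows; each row is the pose to reach, as a shift and turn from the pose commanded when the call began, along the tool's axes at that moment; what a row does not reach only later rows make up. A row lasts 1/12 s, in which the tool goes at most 41.7 mm and 7.16 degrees, less where a joint would pass 70% of its speed; a pose out of reach is approached as far as the arm can. A call with a gripper value outside its range is refused whole. The fingers move at their own pace and stop on an object; the grip force is fixed at half the most. Time passes only in rows, so rows that repeat a pose let the fingers close. It gives the time, the measured TCP pose, the force and the opening at its end, in the units of the state.
- manip.state(): the state, without advancing time (a new reading comes with each control period).
- manip.grab_frame(name): name is "scene" or "top" or "wrist"; returns the picture (400x640x3 uint8, blue, green, red); there is no depth.
- manip.get_calibration(name): a dict with "fx", "fy", "cx", "cy" (pixels), "T" (4x4, takes a point from camera to world coordinates). Camera axes: x right, y down, z forward; pixel columns grow to the right and rows downward; lengths in m; the calibration is good to about 2 mm. A picture is of the moment at which its call begins: read the wrist's pose just before it. get_calibration takes no time and is no camera call; for the wrist camera it gives the pose at the moment of the call.
- manip.job_done(): hands the job in, once; it reports no verdict.
Trained networks look in the newest picture that a camera, given by its name, has taken for a name from the list of things; names that differ only in an ending like _2 or _b are one class to them, and where a whole thing is asked for, a point or a joint stands for the part that bears it (a point fixed in the world has none). Each returns a list of dicts, best first, with "p" (0 to 1); they miss things now and then, are a little off and sometimes report something else, mostly with a low value. They report only what shows in the picture. A call takes as long as a camera call. They do not tell look-alikes from the thing itself.
- manip.boxes_of(query, camera): "xyz" ([x, y, z] in m, in the coordinates of the camera as it stood for that picture, good to about 4 mm: the middle of the surface that is visible of it).
- manip.tip_of(query, camera): "xyz" ([x, y, z] in m, in the coordinates of the camera as it stood for that picture, good to about 4 mm: a listed point, or the origin of a listed thing).
The state is a dict: "time": time; "joint_pos": joint angles; "joint_vel": joint speeds; "joint_efforts": joint torques, N m; "tool_pos": TCP position; "tool_rot": TCP orientation; "contact_force": force on the tool from outside, world axes, zero at the start; "ft_torque": the same for the moment, N m; "gripper_width": opening from 0.0 (shut) to 1.0 (fully open).
Only numpy, scipy, OpenCV 4.12 (cv2) and the standard library are available. Lean on these libraries where they do the work, as an engineer would, in place of code of your own. Each camera call takes 0.05 s, during which the arm holds its last target. There are 200 camera calls.

TASK

Get the colony counter ready: with the fingertips, nudge the culture dish that was left on the counter's deck across the rim of the round well until it drops in and lies flat, without picking it up or forcing it. Then push the magnifier round on its post until it stops over the dish. Last, because loading can register false counts, press the key on the sloped console fully down and let it come up again; leave the things standing around where they are.

Things in the scene. Friction and masses are not known exactly. Their poses are not given: they have to be found in the camera images.
- counter: colony counter, fixed to the bench: a low white housing 286 (its x) x 406 (its y) mm with a flat grey deck 50 mm above the bench; at yaw 0 its front edge faces the robot (-x). Origin: centre of its underside, on the bench. Sloped white console at the rear right of the deck (its x 67 to 138 mm, y 0 to -190 mm), up to 69 mm above the bench; vertical steel post for the magnifier at the left
- well (a point): centre of the round well in the deck, at deck height (50 mm above the bench); axes as the counter's. The well is 96 mm across and 7 mm deep, with a vertical wall, a dark floor with a ruled white grid and no raised rim: its edge is level with the deck
- dish_center (a point): closed flat culture dish to be counted, transparent wall and pale contents, 15 mm high and 90 mm across at most (86 mm across where it is pushed), 50 g; this point is its centre, half-way up. It starts flat on the deck to the front right of the well, so this point starts 57.5 mm above the bench, and reads 50.5 mm when the dish lies on the well's floor with 8 mm standing above the deck
- magnifier (a joint): angle of the magnifier arm about its vertical post: 0 is parked out at the left, it grows as the arm swings counter-clockwise (seen from above) by way of the front of the counter, and stops at 2.094 with the lens right over the well. Light friction (about 0.5 N at the lens), stays where it is left
- lens (a point): centre of the magnifier lens; the lens ring lies level, is 100 mm across and 11 mm thick, black, with this point half-way through its thickness, 155 mm above the bench. It can be pushed at the outside of the ring
- magnifier_hinge (a point): axis of the magnifier's post, at the height of the lens, 130 mm from the lens centre and 130 mm to the left (counter's +y) of the well; the post is 14 mm thick with a 24 mm hub that ends 14 mm above this point
- zero_key (a joint): travel of the sprung key on the console: 0 is up, 0.005 m fully down; fully down takes 4 N
- zero_key_top (a point): centre of the top of the round grey key, 32 mm across in a black collar 48 mm across that it stands 9 mm proud of, at the right end of the console beside the display; the key's face and its travel lean 0.17 rad from the vertical, face turned towards the front
- dish_next: bystander: lower one of two stacked culture dishes waiting on the bench to the right, 90 mm across, 15 mm high, origin under its centre
- dish_last: bystander: upper dish of that stack, same size
- pen: bystander: black marker pen lying on the bench to the right, 140 mm long, 12 mm thick, origin under its middle
- timer: bystander: flat white timer on the bench to the left, 62 x 62 x 18 mm, origin under its centre
- buffer_bottle: bystander: round bottle with an orange cap on the bench to the left, 56 mm across, 113 mm high, origin under its centre
Things that resemble listed ones, but are neither listed nor needed, are in the scene too. What is shaped like the part that bears dish_center but black or brown is not meant.

How it is judged:
On the way, in this order (a step that is already met when the one before it is completed fails the run):
1. the dish lies flat in the well (horizontal distance between dish_center and well below 0.008 m and height (world z) of dish_center below 0.0525 m and angle between dish_center's own z axis and vertical below 0.03 rad), for 0.2 s.
2. the magnifier stands against its stop, over the dish (value of joint magnifier above 2 rad and height (world z) of dish_center below 0.0525 m), for 0.2 s.
3. the key is pressed down (value of joint zero_key above 0.004 m), for 0.06 s.
4. the key is up again (value of joint zero_key below 0.001 m), for 0.1 s.
At the end, for the whole second after the job is handed in: The dish lies flat on the well's floor (centre within 8 mm of the well's, its centre point below 52.5 mm, tilt under 0.03 rad), the magnifier is within 0.09 rad of its stop over the well, and the key, pressed down last by more than 4 mm, is up again (all of step 2 and horizontal distance between dish_center and well below 0.008 m and angle between dish_center's own z axis and vertical below 0.03 rad and value of joint zero_key below 0.001 m); the robot touches nothing.
It fails at once if the dish is lifted off the deck (height (world z) of dish_center above 0.07 m).
It fails at once if the dish is tipped up or pushed off the deck (angle between dish_center's own z axis and vertical above 0.35 rad or height (world z) of dish_center below 0.04 m).
It fails at once if the dish is forced (more than 25 N on it) (contact force between the fingers and dish above 25 N).
It fails at once if a bystander is moved (distance of any of dish_next, dish_last, pen, timer, buffer_bottle from where it was at the start of the episode above 0.02 m).
It also fails if it takes over 67 s, if anything falls off the work surface, if the arm or the gripper's body presses on something with over 40 N, if the wrist force passes 120 N, or if a joint passes its speed limit or range.

## Working session

There is one attempt and no reset: what is moved stays moved. The work goes in short steps, Python scripts to look and compute and a tool call to move; the robot and the scene stay as the last step left them, time stands still between calls to the robot, and variables do not carry over. Pictures are saved under pics/ and viewed, about 8 in all and at most 12, crops included, and the job is handed in when it is done.

Besides the shell and the picture viewer there is one more tool, called after "Call:" as name(argument=value, ...) on one line, values as JSON. play_rows: Moves the arm, as the interface text tells. Its arguments: {"type":"object","properties":{"increments":{"type":"array"}},"required":["increments"]}

```bash
mkdir -p pics; ls; cat > h.py <<'E'
import numpy as np,cv2
from plant import manip
def find(q,cam,kind='tip',T=None):
    if T is None: T=np.array(manip.get_calibration(cam)["T"])
    f=manip.tip_of if kind=='tip' else manip.boxes_of
    for d in f(q,cam)[:4]:
        print(q,kind,cam,round(d['p'],2),np.round((T@np.append(d['xyz'],1))[:3],4))
def st():
    s=manip.state();print(round(s['time'],2),np.round(s['tool_pos'],4),np.round(s['tool_rot'],4),np.round(s['contact_force'],1),s['gripper_width'])
E
python3 - <<'E'
from h import *
a=manip.grab_frame('scene');cv2.imwrite('pics/s1.png',a)
b=manip.grab_frame('top');cv2.imwrite('pics/t1.png',b)
for q in ['counter','well','dish_center','lens','magnifier_hinge','zero_key_top','dish_next','pen','timer','buffer_bottle']:
    find(q,'top');
    if q in('well','dish_center','lens','zero_key_top','counter'):find(q,'scene')
st()
E
```

```text
pics
counter tip top 0.82 [ 0.5213 -0.0387 -0.006 ]
counter tip scene 0.72 [ 0.5148 -0.0313 -0.0012]
well tip top 0.65 [ 0.5351 -0.0031  0.0473]
well tip scene 0.67 [ 0.5352 -0.0051  0.0498]
dish_center tip top 0.86 [0.3182 0.2613 0.0062]
dish_center tip top 0.71 [0.5261 0.2857 0.0079]
dish_center tip top 0.63 [ 0.4718 -0.111   0.0584]
dish_center tip scene 0.85 [0.3168 0.2658 0.0067]
dish_center tip scene 0.54 [ 0.4773 -0.1059  0.058 ]
dish_center tip scene 0.48 [0.5267 0.2839 0.0096]
dish_center tip scene 0.45 [ 5.132e-01 -3.300e-02  4.000e-04]
lens tip top 0.85 [0.3997 0.1679 0.1513]
lens tip scene 0.6 [0.4027 0.17   0.1555]
magnifier_hinge tip top 0.84 [0.5247 0.1247 0.1568]
zero_key_top tip top 0.41 [ 0.6208 -0.1837  0.081 ]
zero_key_top tip scene 0.7 [ 0.5323 -0.0064  0.0456]
zero_key_top tip scene 0.56 [ 0.6206 -0.1835  0.085 ]
dish_next tip top 0.53 [ 0.3748 -0.394  -0.0016]
dish_next tip top 0.36 [0.4059 0.3618 0.0047]
pen tip top 0.48 [ 0.4141 -0.5589 -0.    ]
timer tip top 0.7 [0.4061 0.3642 0.0015]
buffer_bottle tip top 0.78 [0.5352 0.4147 0.0019]
buffer_bottle tip top 0.55 [ 4.139e-01 -5.633e-01  5.000e-04]
0.85 [ 0.269  -0.5642  0.4047] [-0.      0.9754  0.2206  0.    ] [-0.3 -0.1 -0.4] 0.9999226412253761
```

View pics/t1.png

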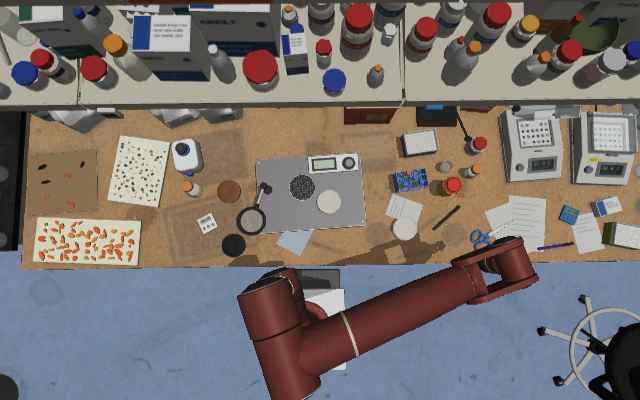

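View pics/s1.png

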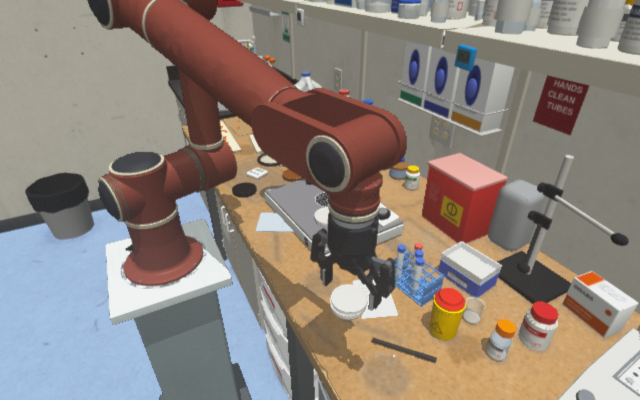

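The top view looks +x up and +y left. It shows the well at about (302,187), the pale dish at (329,202), the lens at (251,221), the key at (349,163) and the waiting dishes at (404,228). The scene view confirms this. I'll move above the dish for a close look.

Call:
play_rows(increments=[{"offset": [30,-26,0],"twist": -0.12,"grip": 1},{"offset": [60,-53,10],"twist": -0.24,"grip": 1},{"offset": [90,-80,20],"twist": -0.36,"grip": 1},{"offset": [117,-106,25],"twist": -0.48,"grip": 1},{"offset": [146,-132,30],"twist": -0.6,"grip": 1}])

```text
time: 1.27
tool_pos: [0.344, -0.3805, 0.374]
tool_rot: [-0.0, 0.865, 0.501, -0.0]
contact_force: [0.6, -0.7, -0.1]
gripper_width: 1.003
```

```bash
cat >> h.py <<'E'
def go(tgt,yaw):
    """print tool-frame offset (mm), twist to get TCP to tgt with tool x at world yaw (mod pi)"""
    from scipy.spatial.transform import Rotation as R
    s=manip.state();q=s['tool_rot'];M=R.from_quat([q[1],q[2],q[3],q[0]]).as_matrix()
    o=M.T@(np.array(tgt)-s['tool_pos'])*1000
    y0=np.arctan2(M[1,0],M[0,0]);tw=-(yaw-y0);tw=(tw+np.pi/2)%np.pi-np.pi/2
    print('go',np.round(o,1),round(tw,3),'yaw',round(y0,3),'j6',round(s['joint_pos'][5],2))
E
python3 -c "
from h import *
st();go([.42,-.2,.35],1.045)"
```

```text
1.27 [ 0.344  -0.3805  0.374 ] [-3.000e-04  8.653e-01  5.012e-01 -0.000e+00] [ 0.6 -0.7 -0.1] 1.0028000363637823
go [194.4 -23.9  24.1] 0.005 yaw 1.05 j6 -0.46
```

Call:
play_rows(increments=[{"offset": [40,-5,5],"twist": 0,"grip": 0.8},{"offset": [80,-10,10],"twist": 0,"grip": 0.6},{"offset": [120,-15,15],"twist": 0,"grip": 0.6},{"offset": [160,-20,20],"twist": 0,"grip": 0.6},{"offset": [194,-24,24],"twist": 0,"grip": 0.6}])

```text
time: 1.68
tool_pos: [0.4209, -0.2, 0.3506]
tool_rot: [0.0, 0.867, 0.499, 0.0]
contact_force: [0.5, 0.2, 0.1]
gripper_width: 0.599
```

```bash
python3 - <<'E'
from h import *
st()
T=np.array(manip.get_calibration('wrist')["T"]);a=manip.grab_frame('wrist');cv2.imwrite('pics/w1.png',a)
for q in ['well','dish_center','zero_key_top','magnifier_hinge','lens']:find(q,'wrist',T=T)
find('dish_center','wrist','box',T=T)
c=manip.get_calibration('wrist');print(np.round(T,3),c['fx'],c['cx'],c['cy'])
E
```

```text
1.68 [ 0.4209 -0.2     0.3506] [1.000e-04 8.665e-01 4.992e-01 3.000e-04] [0.5 0.2 0.1] 0.5992617389324914
dish_center tip wrist 0.68 [ 0.4806 -0.1047  0.0585]
zero_key_top tip wrist 0.72 [ 0.6227 -0.1813  0.0833]
zero_key_top tip wrist 0.36 [ 0.4758 -0.1034  0.0565]
dish_center box wrist 0.91 [ 0.4765 -0.1059  0.0624]
[[ 0.865 -0.481 -0.144  0.458]
 [-0.502 -0.828 -0.251 -0.136]
 [ 0.001  0.289 -0.957  0.319]
 [ 0.     0.     0.     1.   ]] 317.71959943148966 315.3832363265377 201.4609333492174
```

View pics/w1.png

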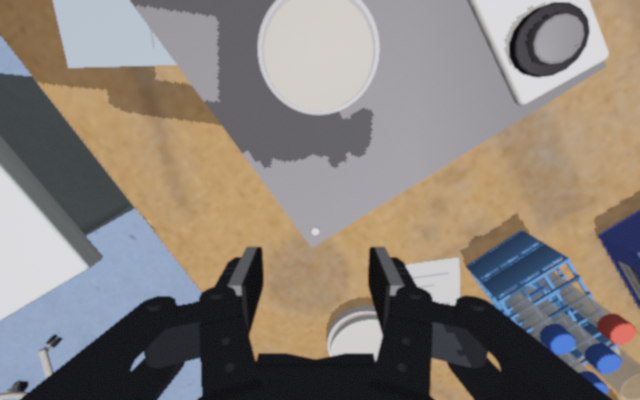

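The wrist view shows the dish at about (319,50) and the key at (555,40). The well is out of view. I'll go forward to see the dish and well together.

Call:
play_rows(increments=[{"offset": [40,0,0],"twist": 0,"grip": 0.6},{"offset": [80,0,0],"twist": 0,"grip": 0.6},{"offset": [120,0,0],"twist": 0,"grip": 0.6},{"offset": [150,0,0],"twist": 0,"grip": 0.6},{"offset": [150,0,0],"twist": 0,"grip": 0.6}])

```text
time: 2.45
tool_pos: [0.4975, -0.0706, 0.3511]
tool_rot: [-0.0, 0.866, 0.5, 0.001]
contact_force: [0.1, 0.3, -1.0]
gripper_width: 0.602
```

```bash
python3 - <<'E'
from h import *
st()
T=np.array(manip.get_calibration('wrist')["T"]);a=manip.grab_frame('wrist');cv2.imwrite('pics/w2.png',a)
for q in ['well','dish_center','zero_key_top','magnifier_hinge','counter']:find(q,'wrist',T=T)
find('dish_center','wrist','box',T=T)
E
```

```text
2.45 [ 0.4975 -0.0706  0.3511] [-3.00e-04  8.66e-01  5.00e-01  1.00e-03] [ 0.1  0.3 -1. ] 0.602091136324759
well tip wrist 0.86 [0.5362 0.0013 0.0499]
dish_center tip wrist 0.59 [ 0.4775 -0.105   0.0578]
zero_key_top tip wrist 0.85 [ 0.624  -0.1786  0.0821]
counter tip wrist 0.69 [ 0.518  -0.0351 -0.0018]
dish_center box wrist 0.93 [ 0.4797 -0.1018  0.0643]
```

View pics/w2.png

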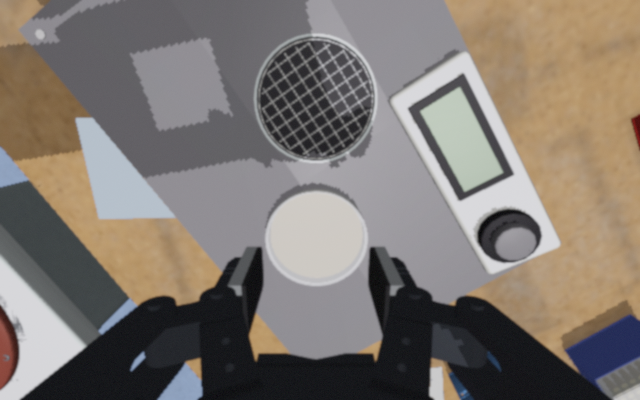

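```bash
cat >> h.py <<'E'
def ray(u,v,z,T,cam='wrist'):
    c=manip.get_calibration(cam);d=T[:3,:3]@[(u-c['cx'])/c['fx'],(v-c['cy'])/c['fy'],1]
    return T[:3,3]+d*(z-T[2,3])/d[2]
def pushdir(d,w):
    v=w-d;print('vec',np.round(v,4),'dist',round(np.hypot(*v),4),'ang',round(np.arctan2(v[1],v[0]),3))
E
python3 - <<'E'
from h import *
T=np.array(manip.get_calibration('wrist')["T"])
def c(pts,z):
    P=np.array([ray(u,v,z,T)[:2] for u,v in pts])
    A=np.c_[2*P,np.ones(len(P))];s=np.linalg.lstsq(A,(P**2).sum(1),rcond=None)[0]
    print(np.round(s[:2],4),'r',round(np.sqrt(s[2]+s[0]**2+s[1]**2),4));return s[:2]
w=c([(254,98),(377,98),(315,34),(315,163)],.05)
d=c([(265,237),(368,237),(316,285),(316,190)],.065)
print(ray(517,243,.083,T))
pushdir(d,w)
E
```

```text
[ 0.5342 -0.0082] r 0.0496
[ 0.4774 -0.107 ] r 0.0446
[ 0.61982829 -0.18449845  0.083     ]
vec [0.0568 0.0988] dist 0.114 ang 1.049
```

Fitting the rims puts the dish–well line (1.049 rad) right on the tool's x axis, 114 mm apart. I'll go behind the dish and descend.

Call:
play_rows(increments=[{"offset": [-40,1,0],"twist": 0,"grip": 0.6},{"offset": [-80,1,0],"twist": 0,"grip": 0.6},{"offset": [-110,1,20],"twist": 0,"grip": 0.6},{"offset": [-110,1,60],"twist": 0,"grip": 0.6},{"offset": [-110,1,90],"twist": 0,"grip": 0.6}])

```text
time: 3.22
tool_pos: [0.4403, -0.1705, 0.2601]
tool_rot: [0.001, 0.868, 0.497, 0.001]
contact_force: [0.9, 0.0, -0.5]
gripper_width: 0.602
```

Call:
play_rows(increments=[{"offset": [0,0,20],"twist": 0,"grip": 0.6},{"offset": [0,0,30],"twist": 0,"grip": 0.6},{"offset": [0,0,33],"twist": 0,"grip": 0.6},{"offset": [0,0,33],"twist": 0,"grip": 0.6}])

```text
time: 3.55
tool_pos: [0.4414, -0.1687, 0.2277]
tool_rot: [-0.0, 0.867, 0.499, -0.0]
contact_force: [0.7, 0.4, 0.2]
gripper_width: 0.599
```

Call:
play_rows(increments=[{"offset": [0,0,1],"twist": 0,"grip": 0.6},{"offset": [0,0,2],"twist": 0,"grip": 0.6},{"offset": [0,0,2],"twist": 0,"grip": 0.6}])

```text
time: 3.8
tool_pos: [0.4422, -0.1685, 0.2272]
tool_rot: [0.001, 0.867, 0.499, 0.001]
contact_force: [-0.1, -0.7, -0.4]
gripper_width: 0.603
```

Call:
play_rows(increments=[{"offset": [0,0,1],"twist": 0,"grip": 0.6},{"offset": [0,0,2],"twist": 0,"grip": 0.6},{"offset": [0,0,2],"twist": 0,"grip": 0.6}])

```text
time: 4.05
tool_pos: [0.4416, -0.1682, 0.2238]
tool_rot: [0.0, 0.867, 0.499, 0.0]
contact_force: [-0.9, -0.7, -0.2]
gripper_width: 0.596
```

Call:
play_rows(increments=[{"offset": [0,0,1],"twist": 0,"grip": 0.6},{"offset": [0,0,2],"twist": 0,"grip": 0.6},{"offset": [0,0,2],"twist": 0,"grip": 0.6}])

```text
time: 4.3
tool_pos: [0.4414, -0.1682, 0.2214]
tool_rot: [-0.0, 0.867, 0.499, -0.0]
contact_force: [0.1, -0.2, 0.4]
gripper_width: 0.598
```

```bash
python3 - <<'E'
from h import *
for i in range(1):
    st()
a=manip.grab_frame('wrist');cv2.imwrite('pics/w3.png',a);st()
E
```

```text
4.3 [ 0.4414 -0.1682  0.2214] [-3.000e-04  8.666e-01  4.990e-01 -2.000e-04] [ 0.1 -0.2  0.4] 0.5983722374306426
4.35 [ 0.4414 -0.1682  0.2215] [-2.000e-04  8.666e-01  4.990e-01 -1.000e-04] [ 0.1 -0.1 -0.5] 0.5994499931694856
```

View pics/w3.png

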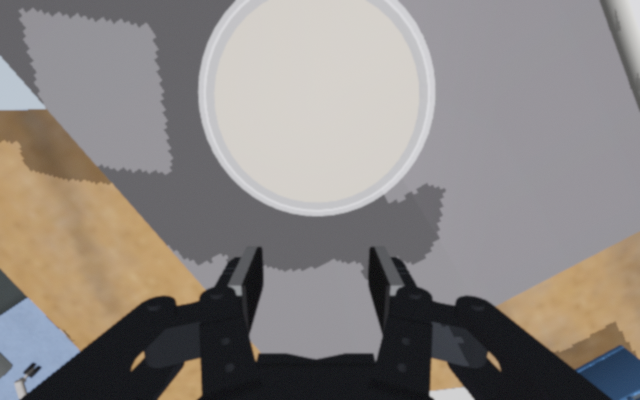

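The dish is centred ahead of the fingers (column 317) with no contact yet, so I'll probe a little lower.

Call:
play_rows(increments=[{"offset": [0,0,1],"twist": 0,"grip": 0.6},{"offset": [0,0,2],"twist": 0,"grip": 0.6},{"offset": [0,0,2],"twist": 0,"grip": 0.6}])

```text
time: 4.6
tool_pos: [0.4417, -0.1684, 0.2202]
tool_rot: [-0.0, 0.867, 0.499, -0.0]
contact_force: [-2.3, 2.0, 3.3]
gripper_width: 0.6
```

Call:
play_rows(increments=[{"offset": [0,0,1],"twist": 0,"grip": 0.6},{"offset": [0,0,1.5],"twist": 0,"grip": 0.6},{"offset": [0,0,1.5],"twist": 0,"grip": 0.6}])

```text
time: 4.85
tool_pos: [0.4419, -0.1684, 0.2201]
tool_rot: [-0.0, 0.867, 0.499, -0.0]
contact_force: [-7.3, 3.9, 14.7]
gripper_width: 0.602
```

The fingers touch the deck at TCP z ≈ 0.2205. I'll lift to about 2.5 mm clearance and push.

Call:
play_rows(increments=[{"offset": [0,0,-4.5],"twist": 0,"grip": 0.6},{"offset": [8,0,-4.5],"twist": 0,"grip": 0.6},{"offset": [16,0,-4.5],"twist": 0,"grip": 0.6},{"offset": [22,0,-4.5],"twist": 0,"grip": 0.6},{"offset": [28,0,-4.5],"twist": 0,"grip": 0.6}])

```text
time: 5.27
tool_pos: [0.4558, -0.1432, 0.2222]
tool_rot: [-0.0, 0.866, 0.499, -0.0]
contact_force: [-0.7, -0.5, 0.3]
gripper_width: 0.598
```

Call:
play_rows(increments=[{"offset": [7,0,0],"twist": 0,"grip": 0.6},{"offset": [14,0,0],"twist": 0,"grip": 0.6},{"offset": [21,0,0],"twist": 0,"grip": 0.6},{"offset": [28,0,0],"twist": 0,"grip": 0.6},{"offset": [35,0,0],"twist": 0,"grip": 0.6}])

```text
time: 5.68
tool_pos: [0.4735, -0.1131, 0.2226]
tool_rot: [-0.0, 0.867, 0.499, -0.0]
contact_force: [-0.3, 0.8, 0.0]
gripper_width: 0.598
```

```bash
python3 - <<'E'
from h import *
st()
T=np.array(manip.get_calibration('wrist')["T"]);a=manip.grab_frame('wrist');cv2.imwrite('pics/w4.png',a)
for q in ['well','dish_center']:find(q,'wrist',T=T)
E
```

```text
5.68 [ 0.4735 -0.1131  0.2226] [-0.      0.8666  0.499  -0.    ] [-0.3  0.8  0. ] 0.5975586986795692
dish_center tip wrist 0.72 [ 0.4977 -0.0704  0.0567]
```

View pics/w4.png

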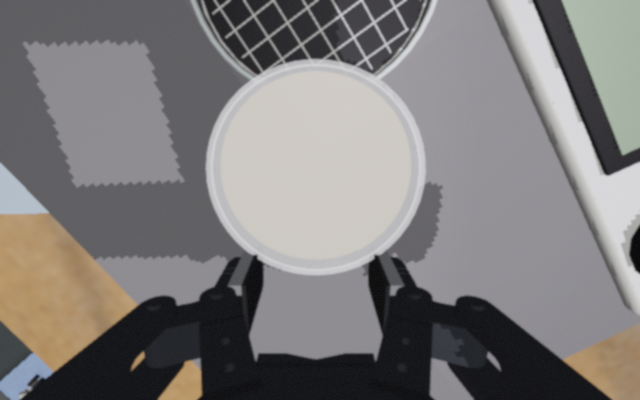

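The push is working: the dish is centred at column 316 between the fingers, and the well centre is at about column 314 just ahead. I'll continue.

Call:
play_rows(increments=[{"offset": [6,0,0],"twist": 0,"grip": 0.6},{"offset": [12,0,0],"twist": 0,"grip": 0.6},{"offset": [18,0,0],"twist": 0,"grip": 0.6},{"offset": [24,0,0],"twist": 0,"grip": 0.6},{"offset": [30,0,0],"twist": 0,"grip": 0.6}])

```text
time: 6.25
tool_pos: [0.4885, -0.0873, 0.2227]
tool_rot: [-0.0, 0.867, 0.499, 0.0]
contact_force: [0.5, -1.2, -0.5]
gripper_width: 0.595
```

Call:
play_rows(increments=[{"offset": [5,0,0],"twist": 0,"grip": 0.6},{"offset": [10,0,0],"twist": 0,"grip": 0.6},{"offset": [15,0,0],"twist": 0,"grip": 0.6},{"offset": [20,0,0],"twist": 0,"grip": 0.6},{"offset": [25,0,0],"twist": 0,"grip": 0.6}])

```text
time: 6.67
tool_pos: [0.501, -0.0658, 0.2227]
tool_rot: [0.0, 0.867, 0.499, -0.0]
contact_force: [0.1, -0.2, 0.6]
gripper_width: 0.597
```

```bash
python3 - <<'E'
from h import *
st()
T=np.array(manip.get_calibration('wrist')["T"]);a=manip.grab_frame('wrist');cv2.imwrite('pics/w5.png',a)
for q in ['well','dish_center']:find(q,'wrist',T=T)
E
```

```text
6.67 [ 0.501  -0.0658  0.2227] [ 0.      0.8666  0.499  -0.    ] [ 0.1 -0.2  0.6] 0.5969238561300513
dish_center tip wrist 0.73 [ 0.5213 -0.0281  0.0553]
```

View pics/w5.png

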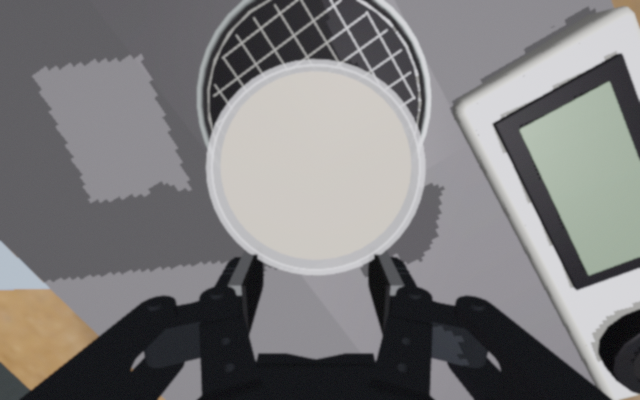

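The dish (row 165, column 316) overlaps the lower part of the well and is still flat. About 20 mm remain, so I'll go slowly.

Call:
play_rows(increments=[{"offset": [3,0,0],"twist": 0,"grip": 0.6},{"offset": [6,0,0],"twist": 0,"grip": 0.6},{"offset": [9,0,0],"twist": 0,"grip": 0.6},{"offset": [11,0,0],"twist": 0,"grip": 0.6},{"offset": [13,0,0],"twist": 0,"grip": 0.6}])

```text
time: 7.23
tool_pos: [0.5074, -0.0548, 0.2228]
tool_rot: [0.0, 0.867, 0.499, 0.0]
contact_force: [0.2, 0.3, 0.3]
gripper_width: 0.6
```

Call:
play_rows(increments=[{"offset": [1,0,0],"twist": 0,"grip": 0.6},{"offset": [2,0,0],"twist": 0,"grip": 0.6},{"offset": [3,0,0],"twist": 0,"grip": 0.6}])

```text
time: 7.48
tool_pos: [0.5088, -0.0523, 0.2227]
tool_rot: [-0.0, 0.867, 0.499, -0.0]
contact_force: [0.1, -0.2, -0.5]
gripper_width: 0.603
```

```bash
python3 - <<'E'
from h import *
st()
T=np.array(manip.get_calibration('wrist')["T"]);a=manip.grab_frame('wrist');cv2.imwrite('pics/w6.png',a)
for q in ['well','dish_center']:find(q,'wrist',T=T)
E
```

```text
7.48 [ 0.5088 -0.0523  0.2227] [-1.000e-04  8.666e-01  4.989e-01 -0.000e+00] [ 0.1 -0.2 -0.5] 0.6025092783981889
dish_center tip wrist 0.61 [ 0.5315 -0.0131  0.0525]
```

View pics/w6.png

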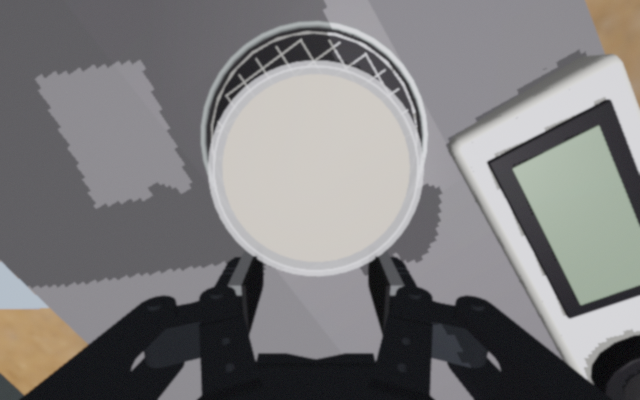

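The gap at the front edge is now about 40 px (rows 22 to 62). I'll push on in small steps and watch the force.

Call:
play_rows(increments=[{"offset": [1.5,0,0],"twist": 0,"grip": 0.6},{"offset": [3,0,0],"twist": 0,"grip": 0.6},{"offset": [4.5,0,0],"twist": 0,"grip": 0.6},{"offset": [6,0,0],"twist": 0,"grip": 0.6},{"offset": [6,0,0],"twist": 0,"grip": 0.6}])

```text
time: 8.05
tool_pos: [0.5119, -0.047, 0.2227]
tool_rot: [-0.0, 0.867, 0.499, 0.0]
contact_force: [-0.1, 0.9, 0.2]
gripper_width: 0.6
```

```bash
python3 - <<'E'
from h import *
st()
T=np.array(manip.get_calibration('wrist')["T"]);a=manip.grab_frame('wrist');cv2.imwrite('pics/w7.png',a)
for q in ['well','dish_center']:find(q,'wrist',T=T)
E
```

```text
8.05 [ 0.5119 -0.047   0.2227] [-0.000e+00  8.666e-01  4.991e-01  1.000e-04] [-0.1  0.9  0.2] 0.600341204684306
dish_center tip wrist 0.7 [ 0.5372 -0.0067  0.0491]
```

View pics/w7.png

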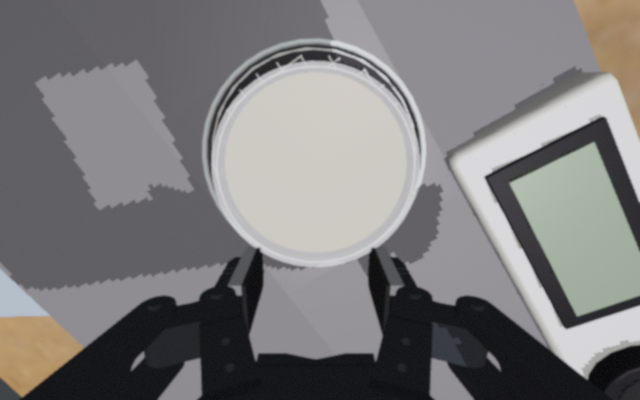

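The dish now looks smaller (about 208 px wide versus 219) and sits centred inside the rim, so it has dropped in. I'll back off, rise and close the fingers.

Call:
play_rows(increments=[{"offset": [-12,0,0],"twist": 0,"grip": 0.6},{"offset": [-25,0,0],"twist": 0,"grip": 0.6},{"offset": [-25,0,-40],"twist": 0,"grip": 0.6},{"offset": [-25,0,-80],"twist": 0,"grip": 0.3},{"offset": [-25,0,-120],"twist": 0,"grip": 0}])

```text
time: 8.62
tool_pos: [0.4982, -0.0695, 0.3431]
tool_rot: [-0.001, 0.867, 0.499, -0.001]
contact_force: [1.5, -1.0, -0.9]
gripper_width: 0.329
```

Call:
play_rows(increments=[{"offset": [0,0,-40],"twist": 0,"grip": 0},{"offset": [0,0,-60],"twist": 0,"grip": 0},{"offset": [0,0,-60],"twist": 0,"grip": 0}])

```text
time: 8.87
tool_pos: [0.5, -0.0698, 0.4101]
tool_rot: [0.004, 0.867, 0.499, 0.004]
contact_force: [1.2, 0.0, 0.4]
gripper_width: -0.001
```

```bash
python3 - <<'E'
from h import *
st()
T=np.array(manip.get_calibration('wrist')["T"]);a=manip.grab_frame('wrist');cv2.imwrite('pics/w8.png',a)
for q in ['well','dish_center']:find(q,'wrist',T=T)
manip.grab_frame('top')
for q in ['lens','magnifier_hinge','dish_center','well']:find(q,'top')
manip.grab_frame('scene')
for q in ['lens','magnifier_hinge']:find(q,'scene')
go([.4284,.2365,.40],1.049)
E
```

```text
8.87 [ 0.5    -0.0698  0.4101] [0.0045 0.8667 0.4988 0.0041] [1.2 0.  0.4] -0.001394385966644359
dish_center tip wrist 0.88 [ 0.5344 -0.0078  0.0495]
lens tip top 0.69 [0.4057 0.1661 0.1521]
magnifier_hinge tip top 0.76 [0.5283 0.1262 0.1537]
dish_center tip top 0.83 [0.3203 0.2616 0.0043]
dish_center tip top 0.8 [0.525  0.2811 0.005 ]
dish_center tip top 0.39 [ 0.5304 -0.0101  0.0527]
well tip top 0.68 [ 0.5327 -0.0068  0.0479]
lens tip scene 0.92 [0.4002 0.1692 0.1591]
magnifier_hinge tip scene 0.98 [0.5288 0.1287 0.1575]
go [ 228.5 -214.5    2.1] -0.004 yaw 1.045 j6 0.24
```

View pics/w8.png

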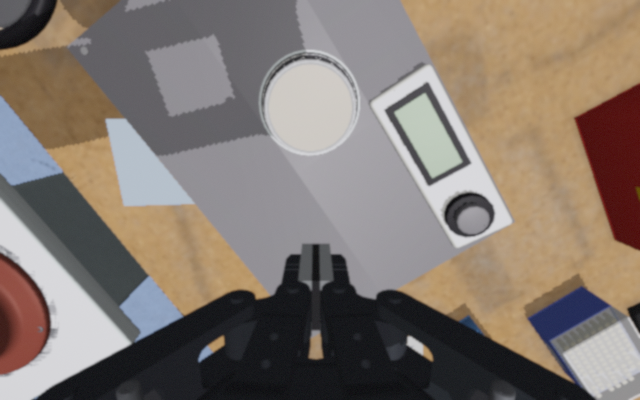

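The dish sits inside the rim at (310,104). Next is the magnifier: I'll move the closed fingers to its outer left side.

Call:
play_rows(increments=[{"offset": [30,-26,0],"twist": 0,"grip": 0},{"offset": [60,-52,0],"twist": 0,"grip": 0},{"offset": [90,-78,0],"twist": 0,"grip": 0},{"offset": [120,-104,0],"twist": 0,"grip": 0},{"offset": [150,-129,0],"twist": 0,"grip": 0}])

```text
time: 9.83
tool_pos: [0.4622, 0.1273, 0.4027]
tool_rot: [0.0, 0.867, 0.499, 0.0]
contact_force: [0.9, -0.1, -0.7]
gripper_width: -0.001
```

Call:
play_rows(increments=[{"offset": [30,-26,0],"twist": 0,"grip": 0},{"offset": [60,-52,0],"twist": 0,"grip": 0},{"offset": [95,-82,0],"twist": 0,"grip": 0},{"offset": [95,-82,0],"twist": 0,"grip": 0}])

```text
time: 10.17
tool_pos: [0.4381, 0.2537, 0.4027]
tool_rot: [-0.001, 0.865, 0.502, 0.0]
contact_force: [0.2, -0.6, -0.4]
gripper_width: 0.0
```

```bash
python3 - <<'E'
from h import *
st()
T=np.array(manip.get_calibration('wrist')["T"]);a=manip.grab_frame('wrist');cv2.imwrite('pics/w9.png',a)
for q in ['lens','magnifier_hinge']:find(q,'wrist',T=T)
go([.44,.248,.31],1.049)
E
```

```text
10.17 [0.4381 0.2537 0.4027] [-1.300e-03  8.650e-01  5.018e-01  3.000e-04] [ 0.2 -0.6 -0.4] 5.46206144575027e-05
magnifier_hinge tip wrist 0.75 [0.5279 0.1232 0.1549]
go [-0.9  1.  92.4] -0.003 yaw 1.046 j6 0.89
```

View pics/w9.png

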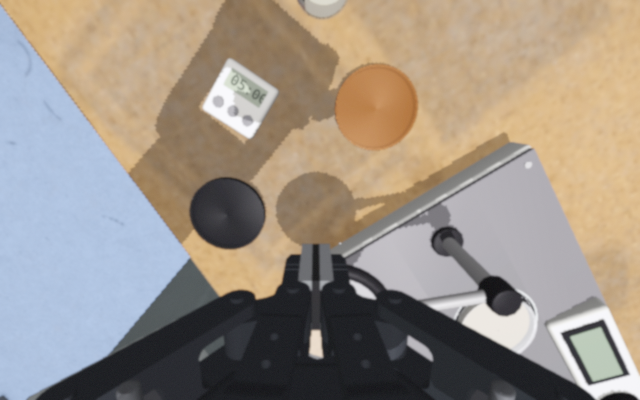

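The lens ring is behind the fingers, with its visible edge near (375,280), and the hub is at (500,290). The fingers are on its outer side with space below, so I'll descend.

Call:
play_rows(increments=[{"offset": [0,0,35],"twist": 0,"grip": 0},{"offset": [0,0,70],"twist": 0,"grip": 0},{"offset": [0,0,92],"twist": 0,"grip": 0},{"offset": [0,0,92],"twist": 0,"grip": 0}])

```text
time: 10.65
tool_pos: [0.4383, 0.2466, 0.3045]
tool_rot: [-0.001, 0.867, 0.498, -0.006]
contact_force: [-1.5, -0.7, -0.8]
gripper_width: -0.004
```

```bash
python3 - <<'E'
from h import *
st()
s=manip.state();p=np.array(s['tool_pos'])[:2];H=np.array([.527,.125])
print(np.round(np.hypot(*(p-H)),4),np.degrees(np.arctan2(*(p-H)[::-1])))
xt=np.array([.5,.866]);yt=np.array([.866,-.5])
for a in range(125,256,5):
    q=H+.145*np.array([np.cos(np.radians(a)),np.sin(np.radians(a))])-p
    print(a,np.round([q@xt*1000,q@yt*1000],0))
E
```

```text
10.65 [0.4383 0.2466 0.3045] [-6.000e-04  8.673e-01  4.978e-01 -5.500e-03] [-1.5 -0.7 -0.8] -0.004100045002300845
0.1505 126.10686837980943
125 [0. 6.]
130 [-11.   1.]
135 [-23.  -2.]
140 [-36.  -5.]
145 [-48.  -7.]
150 [-61.  -7.]
155 [-74.  -7.]
160 [-86.  -5.]
165 [-98.  -2.]
170 [-111.    1.]
175 [-122.    6.]
180 [-133.   12.]
185 [-144.   19.]
190 [-154.   27.]
195 [-163.   35.]
200 [-172.   44.]
205 [-180.   54.]
210 [-187.   65.]
215 [-192.   76.]
220 [-197.   88.]
225 [-201.  100.]
230 [-204.  112.]
235 [-205.  125.]
240 [-206.  138.]
245 [-205.  150.]
250 [-204.  163.]
255 [-201.  175.]
```

Call:
play_rows(increments=[{"offset": [-11,1,0],"twist": 0,"grip": 0},{"offset": [-23,-2,0],"twist": 0,"grip": 0},{"offset": [-36,-5,0],"twist": 0,"grip": 0},{"offset": [-48,-7,0],"twist": 0,"grip": 0},{"offset": [-61,-7,0],"twist": 0,"grip": 0}])

```text
time: 11.07
tool_pos: [0.4036, 0.1986, 0.3138]
tool_rot: [0.001, 0.867, 0.499, 0.003]
contact_force: [1.0, -0.4, -0.4]
gripper_width: -0.003
```

Call:
play_rows(increments=[{"offset": [-13,0,0],"twist": 0,"grip": 0},{"offset": [-25,2,0],"twist": 0,"grip": 0},{"offset": [-37,5,0],"twist": 0,"grip": 0},{"offset": [-50,8,0],"twist": 0,"grip": 0},{"offset": [-61,13,0],"twist": 0,"grip": 0}])

```text
time: 11.48
tool_pos: [0.384, 0.1391, 0.3138]
tool_rot: [0.001, 0.867, 0.498, 0.003]
contact_force: [0.4, 0.5, -0.6]
gripper_width: -0.003
```

```bash
python3 - <<'E'
from h import *
st()
manip.grab_frame('top');find('lens','top');find('magnifier_hinge','top')
manip.grab_frame('scene');find('lens','scene')
E
```

```text
11.48 [0.384  0.1391 0.3138] [0.001  0.8669 0.4985 0.0025] [ 0.4  0.5 -0.6] -0.003222202864969335
lens tip top 0.8 [0.4032 0.0762 0.1532]
magnifier_hinge tip top 0.72 [0.5292 0.1247 0.1536]
lens tip scene 0.69 [0.4067 0.0734 0.1571]
```

The lens is swinging as planned, now at about 202° about the hinge. I'll continue.

Call:
play_rows(increments=[{"offset": [-11,6,0],"twist": 0,"grip": 0},{"offset": [-22,13,0],"twist": 0,"grip": 0},{"offset": [-32,21,0],"twist": 0,"grip": 0},{"offset": [-41,29,0],"twist": 0,"grip": 0},{"offset": [-50,38,0],"twist": 0,"grip": 0}])

```text
time: 12.15
tool_pos: [0.3917, 0.0781, 0.3113]
tool_rot: [-0.0, 0.866, 0.499, 0.0]
contact_force: [-0.7, 1.2, 0.2]
gripper_width: 0.005
```

Call:
play_rows(increments=[{"offset": [-8,10,0],"twist": 0,"grip": 0},{"offset": [-15,21,0],"twist": 0,"grip": 0},{"offset": [-20,32,0],"twist": 0,"grip": 0},{"offset": [-25,44,0],"twist": 0,"grip": 0},{"offset": [-29,56,0],"twist": 0,"grip": 0}])

```text
time: 12.57
tool_pos: [0.4261, 0.0244, 0.3109]
tool_rot: [-0.0, 0.867, 0.499, 0.0]
contact_force: [-0.6, 0.8, -0.5]
gripper_width: 0.003
```

```bash
python3 - <<'E'
from h import *
st()
manip.grab_frame('top');find('lens','top')
manip.grab_frame('scene');find('lens','scene')
E
```

```text
12.57 [0.4261 0.0244 0.3109] [-0.000e+00  8.665e-01  4.992e-01  2.000e-04] [-0.6  0.8 -0.5] 0.0031104971263023968
lens tip top 0.61 [0.4824 0.0039 0.1542]
lens tip scene 0.78 [ 4.862e-01 -4.000e-04  1.553e-01]
lens tip scene 0.57 [0.5263 0.1259 0.1529]
```

Call:
play_rows(increments=[{"offset": [-3,12,0],"twist": 0,"grip": 0},{"offset": [-4,24,0],"twist": 0,"grip": 0},{"offset": [-5,32,0],"twist": 0,"grip": 0},{"offset": [-5,40,0],"twist": 0,"grip": 0},{"offset": [-4,45,0],"twist": 0,"grip": 0}])

```text
time: 13.18
tool_pos: [0.4627, -0.0013, 0.3106]
tool_rot: [-0.0, 0.867, 0.499, -0.0]
contact_force: [-0.8, -0.2, -0.8]
gripper_width: -0.001
```

Call:
play_rows(increments=[{"offset": [0,2,0],"twist": 0,"grip": 0},{"offset": [0,4,0],"twist": 0,"grip": 0},{"offset": [0,4,0],"twist": 0,"grip": 0}])

```text
time: 13.43
tool_pos: [0.4658, -0.003, 0.3107]
tool_rot: [0.0, 0.867, 0.499, 0.0]
contact_force: [0.2, 0.1, 0.6]
gripper_width: 0.004
```

```bash
python3 - <<'E'
from h import *
st()
manip.grab_frame('top');find('lens','top')
manip.grab_frame('scene');find('lens','scene')
E
```

```text
13.43 [ 0.4658 -0.003   0.3107] [0.     0.8666 0.499  0.    ] [0.2 0.1 0.6] 0.003796219403275718
lens tip top 0.75 [ 0.5268 -0.0048  0.1511]
lens tip scene 0.84 [ 0.5289 -0.0028  0.1517]
```

Call:
play_rows(increments=[{"offset": [0,2,0],"twist": 0,"grip": 0},{"offset": [0,4,0],"twist": 0,"grip": 0},{"offset": [0,4,0],"twist": 0,"grip": 0}])

```text
time: 13.88
tool_pos: [0.4694, -0.0052, 0.3108]
tool_rot: [0.0, 0.867, 0.499, 0.0]
contact_force: [-0.1, -0.7, -0.2]
gripper_width: 0.002
```

Call:
play_rows(increments=[{"offset": [0,1.5,0],"twist": 0,"grip": 0},{"offset": [0,3,0],"twist": 0,"grip": 0},{"offset": [0,3,0],"twist": 0,"grip": 0}])

```text
time: 14.13
tool_pos: [0.4716, -0.0066, 0.3105]
tool_rot: [-0.001, 0.867, 0.499, -0.001]
contact_force: [-2.8, 1.7, 1.9]
gripper_width: 0.002
```

Call:
play_rows(increments=[{"offset": [0,1,0],"twist": 0,"grip": 0},{"offset": [0,1.5,0],"twist": 0,"grip": 0},{"offset": [0,1.5,0],"twist": 0,"grip": 0}])

```text
time: 14.38
tool_pos: [0.4724, -0.007, 0.3103]
tool_rot: [-0.002, 0.867, 0.499, -0.001]
contact_force: [-6.7, 3.8, 4.2]
gripper_width: -0.003
```

```bash
python3 - <<'E'
from h import *
st()
manip.grab_frame('top');find('lens','top')
manip.grab_frame('scene');find('lens','scene');find('zero_key_top','scene');find('zero_key_top','top')
E
```

```text
14.38 [ 0.4724 -0.007   0.3103] [-0.0017  0.8666  0.4991 -0.0014] [-6.7  3.8  4.2] -0.002554505546036832
lens tip top 0.53 [ 0.5364 -0.0051  0.1536]
lens tip top 0.35 [ 0.3756 -0.3992  0.0134]
lens tip scene 0.63 [ 0.5326 -0.0032  0.1566]
zero_key_top tip scene 0.48 [ 0.622  -0.1827  0.0848]
zero_key_top tip top 0.58 [ 0.6183 -0.1805  0.0847]
```

The lens is against its stop: the force is rising and the position matches the well. I'll back off, rise and head for the key.

Call:
play_rows(increments=[{"offset": [0,-10,0],"twist": 0,"grip": 0},{"offset": [0,-22,0],"twist": 0,"grip": 0},{"offset": [0,-22,-40],"twist": 0,"grip": 0},{"offset": [0,-22,-80],"twist": 0,"grip": 0},{"offset": [0,-22,-90],"twist": 0,"grip": 0}])

```text
time: 15.1
tool_pos: [0.4546, 0.0038, 0.4074]
tool_rot: [0.004, 0.867, 0.499, 0.004]
contact_force: [1.0, -0.0, 1.7]
gripper_width: -0.003
```

```bash
python3 -c "
from h import *
st();go([.6175,-.183,.38],.075)"
```

```text
15.1 [0.4546 0.0038 0.4074] [0.0036 0.8666 0.499  0.0042] [ 1.  -0.   1.7] -0.002951324300883894
go [-79.9 234.3  29.5] 0.97 yaw 1.045 j6 0.37
```

Call:
play_rows(increments=[{"offset": [-13,38,0],"twist": 0.12,"grip": 0},{"offset": [-26,76,0],"twist": 0.24,"grip": 0},{"offset": [-39,114,0],"twist": 0.36,"grip": 0},{"offset": [-52,152,0],"twist": 0.48,"grip": 0},{"offset": [-65,190,0],"twist": 0.6,"grip": 0}])

```text
time: 15.52
tool_pos: [0.5867, -0.1494, 0.4011]
tool_rot: [0.001, 0.976, 0.218, 0.001]
contact_force: [-0.0, 0.1, 0.9]
gripper_width: 0.002
```

```bash
python3 -c "
from h import *
st();go([.6175,-.183,.35],.075)"
```

```text
15.52 [ 0.5867 -0.1494  0.4011] [7.000e-04 9.760e-01 2.176e-01 9.000e-04] [-0.   0.1  0.9] 0.0017211270856468262
go [13.5 43.4 51.2] 0.364 yaw 0.439 j6 0.76
```

Call:
play_rows(increments=[{"offset": [4,14,15],"twist": 0.12,"grip": 0},{"offset": [9,28,30],"twist": 0.24,"grip": 0},{"offset": [13,43,51],"twist": 0.36,"grip": 0},{"offset": [13,43,51],"twist": 0.36,"grip": 0}])

```text
time: 15.85
tool_pos: [0.6159, -0.1826, 0.3447]
tool_rot: [-0.001, 0.999, 0.04, -0.003]
contact_force: [-0.8, -0.5, -1.0]
gripper_width: -0.001
```

```bash
python3 - <<'E'
from h import *
st()
T=np.array(manip.get_calibration('wrist')["T"]);a=manip.grab_frame('wrist');cv2.imwrite('pics/w10.png',a)
find('zero_key_top','wrist',T=T);find('dish_center','wrist',T=T)
go([.6175,-.183,.28],.075)
E
```

```text
15.85 [ 0.6159 -0.1826  0.3447] [-8.000e-04  9.992e-01  4.010e-02 -2.600e-03] [-0.8 -0.5 -1. ] -0.0014171023464052206
zero_key_top tip wrist 0.76 [ 0.6197 -0.1796  0.0826]
dish_center tip wrist 0.95 [ 0.5348 -0.0086  0.0456]
go [ 1.4  2.3 70.2] 0.012 yaw 0.087 j6 1.08
```

View pics/w10.png

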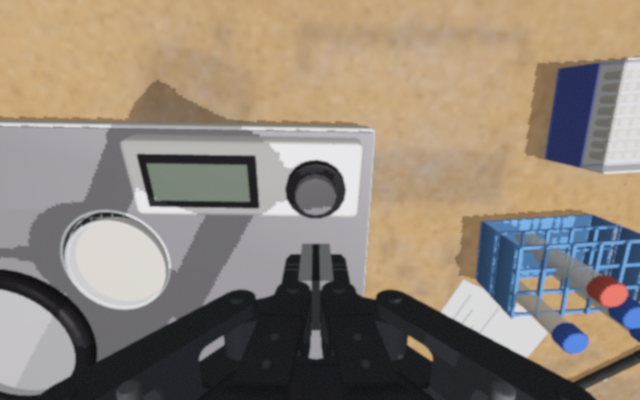

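The key is at (318,195), in line with the fingers (column 315). The dish is still in the well. I'll descend.

Call:
play_rows(increments=[{"offset": [1,0,35],"twist": 0,"grip": 0},{"offset": [2,0,70],"twist": 0,"grip": 0},{"offset": [2,0,75],"twist": 0,"grip": 0},{"offset": [2,0,75],"twist": 0,"grip": 0}])

```text
time: 16.33
tool_pos: [0.6169, -0.18, 0.273]
tool_rot: [-0.001, 0.999, 0.043, -0.002]
contact_force: [-0.5, 0.2, 0.5]
gripper_width: -0.004
```

Call:
play_rows(increments=[{"offset": [0,0,4],"twist": 0,"grip": 0},{"offset": [0,0,8],"twist": 0,"grip": 0},{"offset": [0,0,11],"twist": 0,"grip": 0},{"offset": [0,0,14],"twist": 0,"grip": 0},{"offset": [0,0,14],"twist": 0,"grip": 0}])

```text
time: 16.75
tool_pos: [0.618, -0.181, 0.261]
tool_rot: [0.0, 0.999, 0.042, 0.0]
contact_force: [0.2, -1.0, -0.4]
gripper_width: 0.003
```

Call:
play_rows(increments=[{"offset": [0,0,1.5],"twist": 0,"grip": 0},{"offset": [0,0,3],"twist": 0,"grip": 0},{"offset": [0,0,3],"twist": 0,"grip": 0}])

```text
time: 17.0
tool_pos: [0.6179, -0.181, 0.2575]
tool_rot: [-0.0, 0.999, 0.042, -0.0]
contact_force: [-0.8, 0.4, 0.5]
gripper_width: 0.001
```

Call:
play_rows(increments=[{"offset": [0,0,1.5],"twist": 0,"grip": 0},{"offset": [0,0,3],"twist": 0,"grip": 0},{"offset": [0,0,3],"twist": 0,"grip": 0}])

```text
time: 17.25
tool_pos: [0.6182, -0.181, 0.255]
tool_rot: [0.0, 0.999, 0.042, 0.0]
contact_force: [0.1, 1.0, 2.3]
gripper_width: 0.002
```

Contact with the key. I'll keep pressing to the bottom.

Call:
play_rows(increments=[{"offset": [0,0,1.5],"twist": 0,"grip": 0},{"offset": [0,0,3],"twist": 0,"grip": 0},{"offset": [0,0,3],"twist": 0,"grip": 0}])

```text
time: 17.5
tool_pos: [0.6184, -0.181, 0.2523]
tool_rot: [0.0, 0.999, 0.042, 0.001]
contact_force: [-0.2, 0.5, 3.9]
gripper_width: -0.002
```

Call:
play_rows(increments=[{"offset": [0,0,1.5],"twist": 0,"grip": 0},{"offset": [0,0,2],"twist": 0,"grip": 0},{"offset": [0,0,2],"twist": 0,"grip": 0},{"offset": [0,0,2],"twist": 0,"grip": 0}])

```text
time: 17.83
tool_pos: [0.6186, -0.181, 0.252]
tool_rot: [0.0, 0.999, 0.042, 0.001]
contact_force: [-2.1, 2.2, 10.3]
gripper_width: 0.0
```

The key bottomed out: 10 N with the tool no longer moving. I'll release and rise.

Call:
play_rows(increments=[{"offset": [0,0,-6],"twist": 0,"grip": 0},{"offset": [0,0,-30],"twist": 0,"grip": 0},{"offset": [0,0,-70],"twist": 0,"grip": 0},{"offset": [0,0,-105],"twist": 0,"grip": 0},{"offset": [0,0,-105],"twist": 0,"grip": 0}])

```text
time: 18.25
tool_pos: [0.6195, -0.1818, 0.3637]
tool_rot: [0.003, 0.999, 0.042, 0.006]
contact_force: [1.4, -0.3, 1.4]
gripper_width: -0.001
```

Call:
play_rows(increments=[{"offset": [-20,0,-20],"twist": 0,"grip": 0},{"offset": [-40,0,-40],"twist": 0,"grip": 0},{"offset": [-60,0,-60],"twist": 0,"grip": 0},{"offset": [-60,0,-60],"twist": 0,"grip": 0}])

```text
time: 18.58
tool_pos: [0.5567, -0.1867, 0.419]
tool_rot: [0.002, 0.999, 0.042, 0.002]
contact_force: [0.6, -0.5, 0.9]
gripper_width: -0.003
```

```bash
python3 - <<'E'
from h import *
st()
T=np.array(manip.get_calibration('wrist')["T"]);a=manip.grab_frame('wrist')
for q in ['zero_key_top','dish_center','lens']:find(q,'wrist',T=T)
b=manip.grab_frame('top')
for q in ['dish_center','lens','magnifier_hinge','dish_next','pen','timer','buffer_bottle']:find(q,'top')
cv2.imwrite('pics/end.png',np.vstack([a[:300],cv2.resize(b[100:280,160:544],(640,300))]))
E
```

```text
18.58 [ 0.5567 -0.1867  0.419 ] [0.0018 0.9991 0.0418 0.0022] [ 0.6 -0.5  0.9] -0.002501536290760189
zero_key_top tip wrist 0.98 [ 0.6212 -0.1792  0.0813]
dish_center tip wrist 0.97 [ 0.5352 -0.0088  0.05  ]
lens tip wrist 0.7 [ 0.5387 -0.0013  0.1542]
dish_center tip top 0.88 [0.3165 0.261  0.0015]
dish_center tip top 0.82 [0.5217 0.2823 0.0033]
dish_center tip top 0.44 [ 0.5278 -0.0083  0.0518]
lens tip top 0.64 [ 0.5351 -0.0051  0.1538]
magnifier_hinge tip top 0.77 [0.5267 0.1224 0.1544]
dish_next tip top 0.42 [ 0.3735 -0.3923  0.0017]
pen tip top 0.5 [ 0.4142 -0.5656 -0.0006]
timer tip top 0.74 [0.4061 0.3631 0.001 ]
buffer_bottle tip top 0.55 [5.350e-01 4.136e-01 5.000e-04]
buffer_bottle tip top 0.52 [0.5279 0.1239 0.1547]
```

All the measurements agree, so I'm handing in.

```bash
python3 -c "
from h import *
print(manip.job_done());st()"
```

```text
the job is handed in; nothing more can be done
None
the job is handed in; nothing more can be done
```

The job is done and handed in at about 19 s of the 67 s allowed; the hand-in gave no verdict.

- **Dish:** I nudged it across the rim with two partly open fingertips until it dropped into the well. The last readings put it at (0.535, −0.009, 0.050) from the wrist camera and (0.528, −0.008, 0.052) from the less certain top camera. My rim fit puts the well at (0.534, −0.008), so they agree within the networks' scatter.
- **Magnifier:** I pushed it round until the force climbed to about 8 N without it moving further. The lens then read (0.535 to 0.539, −0.001 to −0.005), right over the well.
- **Key:** Pressed about 5 mm, until it stopped moving at about 10 N, then released. Its travel can't be read directly. Afterwards its top read 81 mm above the bench, against 81–85 mm at the start, so it appears to be up again.
- **Bystanders:** The bottom dish of the stack, the pen, the timer and the bottle read within 7 mm of where they started. I did not check the upper dish of the stack separately.

At hand-in the arm was clear of everything, with no contact force beyond sensor noise. My last picture was refused because the 12-view limit was used up, so the final check rests on the detector readings alone.

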